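Thread spacer, washer and bushing onto the sprung sample bolt

TASK

Build up the sample bolt on the counter stand: thread the plain spacer onto the upright bolt first, then the flat washer, then the flanged bushing with its flange down, lowering each one until it rests fully home on what is below it, and leave the stack released. The bolt is spring-mounted and stands off-centre in its stand, so feel for its tip gently: never load the stand or bolt with more than 20 N, and leave the other goods on the shelf where they are.

Things in the scene. Friction and masses are not known exactly. Their poses are not given: they have to be found in the camera images.
- stand: Fixed bolt stand: 90 x 90 x 12 mm dark steel base plate, on it an aluminium tube 54 mm wide up to 28 mm height, in it a plunger 40 mm wide with its top at 32 mm, on which the bolt stands upright. Origin under the centre of the base plate, z up. More than 20 N of contact force anywhere on stand or bolt spoils the job.
- seat_axis (a point): Point on the stand's vertical centre line at the height of the bolt's shoulder, 50 mm above the work surface. The bolt's own axis is 7 mm off this centre line, in a direction that differs every time, is NOT measured and has nothing to do with the stand's yaw. Shoulder: steel, 26 mm in diameter, from 32 to 50 mm height; the first part seats on its flat top.
- tip_axis (a point): Point on the stand's centre line at the height of the bolt's tip, 112 mm up; the tip itself is 7 mm aside, direction unknown. Shank: steel, 16 mm in diameter, last 4 mm tapering to 12.8 mm. The bolt does not turn or lean, but is sprung vertically: pushed down it yields at about 3.5 N, then 0.5 N more per mm, up to 25 mm (hard stop), and springs back up.
- spacer_centre (a point): Centre of the spacer, a plain grey metal tube: outer diameter 40 mm, bore 19.5 mm, height 20 mm, about 55 g. Stands upright on the work surface (centre 10 mm up, z up).
- washer_centre (a point): Centre of the flat steel washer: outer diameter 48 mm, bore 19.5 mm, 6 mm thick, 70 g. Lies flat on the work surface (centre 3 mm up, z up).
- bushing_centre (a point): Centre (half-way up, on the axis) of the flanged grey metal bushing: barrel outer diameter 36 mm, bore 19.5 mm, total height 28 mm, about 70 g; its flange, 50 mm in diameter and 5 mm thick, is at the bottom. Stands flange down on the work surface (centre 14 mm up, z up).
- nut: Bystander: steel hex nut, 36 mm across flats, 14 mm high, origin under its centre; not a part of the stack.
- screw_eye: Bystander: galvanized screw eye lying flat, 83 mm long, 35 mm wide, 7 mm high, along its x.
- turnbuckle: Bystander: steel turnbuckle with a hook, lying along its x, 165 mm long, 35 mm wide, 12 mm high.
- cabinet_pull: Bystander: pewter cabinet pull, a bar 106 mm long along its x on two feet, 31 mm high.
- scoop: Bystander: red plastic funnel scoop, cup 84 mm wide, 50 mm high, origin under the cup, handle 110 mm out along its x.
There are look-alikes about, which are no part of the job. What is shaped like the part that bears spacer_centre but brown, pink or red is not meant.

How it is judged:
On the way, in this order (a step that is already met when the one before it is completed fails the run):
1. the spacer rests on the bolt's shoulder (horizontal distance between spacer_centre and seat_axis below 0.011 m and z of spacer_centre in the frame of seat_axis between 0.0075 and 0.0125 m and angle between spacer_centre's own z axis and vertical below 0.1 rad), for 0.2 s.
2. the washer rests on the spacer (all of step 1 and horizontal distance between washer_centre and seat_axis below 0.011 m and z of washer_centre in the frame of seat_axis between 0.0205 and 0.0255 m and angle between washer_centre's own z axis and vertical below 0.1 rad), for 0.2 s.
3. the bushing rests on the washer (all of step 2 and horizontal distance between bushing_centre and seat_axis below 0.011 m and z of bushing_centre in the frame of seat_axis between 0.0375 and 0.0425 m and angle between bushing_centre's own z axis and vertical below 0.1 rad), for 0.2 s.
At the end, for the whole second after the job is handed in: Spacer, washer and bushing are all round the bolt in this order from the bottom, flange down, upright within 0.1 rad, each centre at its seated height within 2.5 mm (10, 23 and 40 mm above the shoulder) and within 11 mm of the stand's centre line (all of step 3); the robot touches nothing.
It fails at once if the stand or bolt was loaded with more than 20 N (contact force between stand and anything else above 20 N).
It fails at once if other goods moved by more than 30 mm (distance of any of nut, screw_eye, turnbuckle, cabinet_pull, scoop from where it was at the start of the episode above 0.03 m).
It also fails if it takes over 72 s, if anything falls off the work surface, if the arm or the gripper's body presses on something with over 40 N, if the wrist force passes 120 N, or if a joint passes its speed limit or range.

ROBOT

A 6-joint arm with a two-finger parallel gripper is mounted at the origin on the work surface. World frame = base frame: x ahead of the robot, y to its left, z up, the work surface at z = 0. Lengths are in m, angles in rad, forces in N, time in s.
With the tool pointing down it reaches from about 0.4 to 0.925 m from the base axis. Payload 3.4 kg.
Tool frame: the origin (TCP) lies between the finger pads; the fingertips stand 22 mm ahead of it and the grasp point (between the pads) lies 3 mm ahead of it (bot.tip_extent is the distance from the TCP to the fingertips, in m); z points along the fingers, y is the line along which they close (so a half turn about z gives the same grasp; the last joint's range is limited). The gripper opens to 85 mm and grips with 20 to 120 N. Pads are 22 mm wide; open, the fingers measure 114 mm over their backs; the gripper's body (76 mm by 85 mm) begins 54 mm behind the grasp point. The pads swing forward as they close: fully open they stand 13 mm farther back than shut.
Start: joints at [-1.341, 0.307, 1.506, -0, 1.328, -0.073], TCP at [0.172, -0.549, 0.253] pointing down, gripper open.
Joint ranges: [-3.12, 3.12], [-1.05, 2.28], [0.14, 2.33], [-1.42, 4.57], [0.1, 2.73], [-2.68, 2.68]. Speed limits (rad/s): [2.57, 2.57, 3.14, 3.14, 3.14, 3.14].

INTERFACE

Orientations are given as a rotation vector (axis times angle).
In Python, from station import status, grab_frame, bot gives the robot as it stands.
- The arm moves only by the tool step_arm, never from a script. Its argument "series" is a list that holds one entry, the list of rows, each a list of 7 numbers: the shift along the tool's x, y, z each as a share of 0.6 m, from -1 to 1, then the turn, a rotation vector about the tool's x, y, z each as a share of 180 degrees, from -1 to 1, then the opening, from 0 (shut) to 1 (fully open). A call has 1 to 20 rows; each row is the pose to reach, as a shift and turn from the pose commanded when the call began, along the tool's axes at that moment, turning the shorter way round; what a row does not reach only later rows make up. A row lasts 1/12 s, in which the tool goes at most 41.7 mm and 7.16 degrees, less where a joint would pass 70% of its speed; a pose out of reach is approached as far as the arm can. A call with a number of a shift or a turn outside -1 to 1 is refused whole. A call with a gripper value outside its range is refused whole. The fingers move at their own pace and stop on an object; "force" is the grip in N (left out, the last holds). Time passes only in rows, so rows that repeat a pose let the fingers close. It gives the time, the measured TCP pose, the force, the opening and the grip force at its end, in the units of the state.
- status.get_state(): the state, without advancing time (a new reading comes with each control period).
- grab_frame(name): name is "side" or "top" or "wrist"; returns a dict with "img" (384x512x3 uint8, red, green, blue), "range_z" (384x512 float32, m along the optical axis (not along the pixel's ray), 0 where there is no reading), "fovy" (degrees; the focal length in pixels is half the picture's height over the tangent of half this angle, whatever the lens; pixels are square), "cx", "cy" (the principal point, pixels), "position" and "rotation" of the camera in the world. Camera axes: x right, y up, looking along -z (the intrinsics and any distortion apply to the point x, -y, -z); pixel columns grow to the right and rows downward; lengths in m; the calibration is good to about 2 mm. A picture is of the moment at which its call begins.
- bot.sign_off(): hands the job in; it is judged then, once.
The state is a dict: "t": time; "q": joint angles; "dq": joint speeds; "joint_torque": joint torques, N m; "ee_pos": TCP position; "eef_rot": TCP orientation; "contact_force": force on the tool from outside, world axes, zero at the start; "wrist_torque": the same for the moment, N m; "grip_width": opening from 0.0 (shut) to 1.0 (fully open); "finger_force": force on a finger pad.
Only numpy, scipy, OpenCV 4.12 (cv2) and the standard library are available. Lean on these libraries where they do the work, as an engineer would, in place of code of your own. Each camera call takes 0.05 s, during which the arm holds its last target. There are 200 camera calls.

## Working session

There is one attempt and no reset: what is moved stays moved. The work goes in short steps, Python scripts to look and compute and a tool call to move; the robot and the scene stay as the last step left them, time stands still between calls to the robot, and variables do not carry over. Pictures are saved under pics/ and viewed, at most 10 in all, crops included, and the job is handed in when it is done.

Besides the shell and the picture viewer there is one more tool, called after "Emit:" in YAML: its name, and indented under it one key for each argument. step_arm: Moves the arm, as the interface text tells. Shift numbers are shares of 0.6 m and turn numbers shares of 180 degrees, none past 1 either way. Its arguments: {"type":"object","properties":{"series":{"type":"array","items":{"type":"array","items":{"type":"array","items":{"type":"number","minimum":-1,"maximum":1}}}},"force":{"type":"number"}},"required":["series"]}

```bash
ls; mkdir -p pics; cat > h.py <<'E'
import numpy as np, cv2
from station import status, grab_frame, bot
def look(n):
    f=grab_frame(n); f['f']=192/np.tan(np.radians(f['fovy'])/2); return f
def cloud(f):
    z=f['range_z']; v,u=np.mgrid[0:384,0:512]
    c=np.stack([(u-f['cx'])/f['f']*z,-(v-f['cy'])/f['f']*z,-z],-1)
    return c@np.array(f['rotation']).T+np.array(f['position'])
def save(f,name,crop=None,s=1):
    im=f['img'][...,::-1]
    if crop: u0,v0,u1,v1=crop; im=im[v0:v1,u0:u1]
    cv2.imwrite('pics/'+name,cv2.resize(im,None,fx=s,fy=s,interpolation=cv2.INTER_CUBIC))
E
python3 - <<'E'
from h import *
for n in('top','side'):
    f=look(n); np.savez(n+'.npz',**f); print(n,f['position'],f['fovy'],f['cx'],f['cy'],[k for k in f])
    save(f,n+'.png',s=1.5)
s=status.get_state(); print(s['ee_pos'],s['eef_rot'],s['contact_force'],s['t'])
E
```

```text
pics
top [ 0.3663451  -0.02693276  1.32306769] 46.975303988010815 254.61200612936403 185.67500884451042 ['img', 'range_z', 'fovy', 'cx', 'cy', 'position', 'rotation', 'f']
side [0.23797558 0.82492532 0.57353402] 52.89874379282783 250.45309051125489 193.48087664729204 ['img', 'range_z', 'fovy', 'cx', 'cy', 'position', 'rotation', 'f']
[ 0.17182981 -0.54809969  0.25248053] [-3.10360208e+00 -4.74972170e-01  2.41035281e-04] [ 0.8893806   0.09110029 -0.3332682 ] 0.1
```

View pics/top.png

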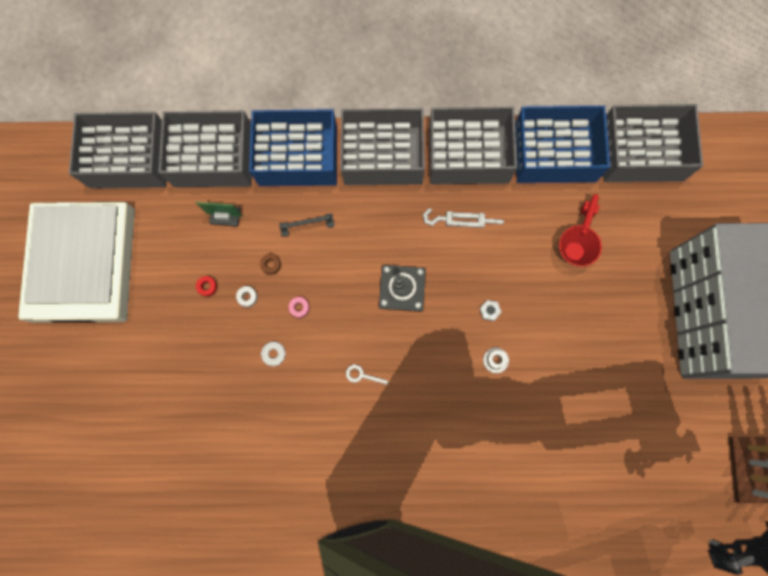

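View pics/side.png

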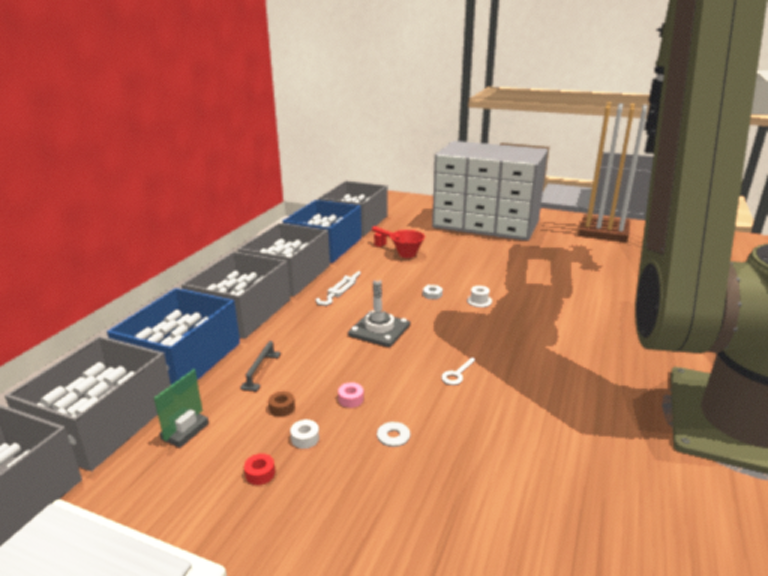

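The scene shows four tubes that could be taken for the spacer (at 1.5x, top view): grey/white at (246,296), red at (206,286), brown at (270,264) and pink at (298,307). By the description the grey one is the spacer. The washer is at (273,354), not the screw eye at (355,374). The bushing is at (496,360), not the nut at (490,310). The stand is at (402,287).

```bash
python3 - <<'E'
from h import *
f=dict(np.load('top.npz')); save(f,'crop.png',(125,160,345,265),3.5)
P=cloud(f); g=dict(np.load('side.npz')); Q=cloud(g)
print(P[300,150],f['rotation'])
for n,(u,v),r,h in(('spacer',(164,197),.03,.012),('washer',(182,236),.035,.003),('bush',(331,240),.035,.003),('bushtop',(331,240),.035,.02),('nut',(327,207),.03,.008),('stand',(268,191),.07,.006),('bolt',(268,191),.05,.06)):
    c=P[v,u].copy()
    for X,w in((P,'top'),(Q,'side')):
        d=np.linalg.norm(X[...,:2]-c[:2],axis=-1); m=(d<r)&(X[...,2]>h)
        p=X[m]; print(n,w,len(p),np.round(np.median(p,0),4) if len(p) else'',np.round((p.min(0)+p.max(0))/2,4) if len(p) else '',np.round(np.ptp(p,axis=0),4) if len(p) else '')
E
```

```text
Traceback (most recent call last):
  File "h.py", line 8, in cloud
    return c@np.array(f['rotation']).T+np.array(f['position'])
           ~~~~~~~~~~~~~~~~~~~~~~~~~~~^~~~~~~~~~~~~~~~~~~~~~~~
ValueError: operands could not be broadcast together with shapes (384,512) (3,)
```

View pics/crop.png

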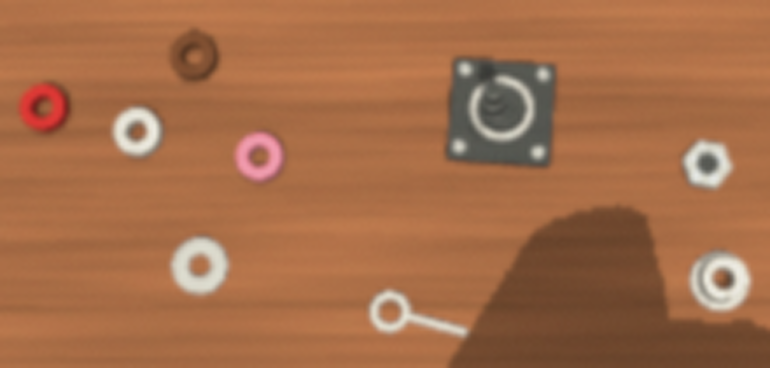

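The crop confirms the grey spacer at (137,131), the washer at (200,265), the bushing at (722,280) and the stand at (501,110). The bolt shows as dark rings toward (495,103).

```bash
sed -i 's/return c@np.array.*/from scipy.spatial.transform import Rotation as R; r=np.array(f["rotation"]); M=r if r.shape==(3,3) else R.from_rotvec(r).as_matrix() if r.size==3 else R.from_quat(r).as_matrix()\n    return c@M.T+np.array(f["position"])/' h.py; cat > m.py <<'E'
from h import *
def rep(X,c,r,h,n=''):
    d=np.linalg.norm(X[...,:2]-c[:2],axis=-1); m=(d<r)&(X[...,2]>h); p=X[m]
    if len(p): print(n,len(p),np.round(np.median(p,0),4),np.round((p.min(0)+p.max(0))/2,4),np.round(np.ptp(p,axis=0),4))
    return p
E
python3 - <<'E'
from m import *
f=dict(np.load('top.npz')); P=cloud(f); g=dict(np.load('side.npz')); Q=cloud(g)
print(f['rotation'],g['rotation'],P[300,150],P[230,250])
for n,(u,v),r,h in(('spacer',(164,197),.03,.012),('washer',(182,236),.035,.003),('bush',(331,240),.035,.003),('bushtop',(331,240),.035,.02),('nut',(327,207),.03,.008),('stand',(268,191),.07,.006),('tube',(268,191),.05,.02),('bolt',(268,191),.05,.06)):
    for X,w in((P,'top'),(Q,'side')): rep(X,P[v,u],r,h,n+w)
E
```

```text
[ 0.1707909  -0.13286992 -1.57215601] [ 0.30797213 -1.44283164 -2.38494144] [ 0.28774829  0.31202781 -0.00110639] [0.48989593 0.01880092 0.0036183 ]
spacertop 109 [0.5895 0.2793 0.019 ] [0.5896 0.2785 0.0185] [0.0373 0.0398 0.0111]
spacerside 206 [0.5867 0.2822 0.0191] [0.5878 0.2798 0.0173] [0.0387 0.0395 0.0102]
washertop 156 [0.4761 0.2239 0.0055] [0.4735 0.2251 0.0074] [0.0657 0.0606 0.0087]
washerside 228 [0.4727 0.2257 0.0056] [0.4727 0.2231 0.0058] [0.0461 0.0482 0.0052]
bushtop 181 [ 0.4586 -0.2168  0.0175] [ 0.4602 -0.2237  0.0177] [0.056  0.0592 0.0293]
bushside 164 [ 0.4562 -0.2065  0.0174] [ 0.4579 -0.2142  0.0166] [0.0474 0.045  0.027 ]
bushtoptop 90 [ 0.4598 -0.2175  0.0266] [ 0.46   -0.2181  0.0263] [0.0348 0.0353 0.0122]
bushtopside 72 [ 0.4573 -0.2119  0.0263] [ 0.4572 -0.2172  0.0252] [0.0341 0.039  0.0099]
nuttop 129 [ 0.5589 -0.209   0.013 ] [ 0.5606 -0.21    0.0133] [0.0404 0.0382 0.0104]
nutside 77 [ 0.5565 -0.2055  0.0139] [ 0.5562 -0.2092  0.0126] [0.038  0.0402 0.0089]
standtop 846 [ 0.6012 -0.0356  0.0128] [ 0.6096 -0.0334  0.0593] [0.1039 0.0975 0.1065]
standside 713 [ 0.5981 -0.0199  0.0146] [ 0.6029 -0.0339  0.0593] [0.0934 0.0962 0.1062]
tubetop 235 [ 0.6024 -0.0356  0.0306] [ 0.6097 -0.0284  0.0664] [0.076  0.063  0.0923]
tubeside 300 [ 0.5997 -0.0219  0.0404] [ 0.6032 -0.032   0.0663] [0.0515 0.0515 0.0922]
bolttop 42 [ 0.6031 -0.0272  0.1022] [ 0.6058 -0.0285  0.0877] [0.015  0.0145 0.0495]
boltside 102 [ 0.6016 -0.0228  0.0865] [ 0.6027 -0.0271  0.0866] [0.0143 0.0214 0.0516]
```

```bash
cat > go.py <<'E'
import sys
from h import *
from scipy.spatial.transform import Rotation as R
# share numbers from measured pose to a target TCP with tool x=+Y, y=+X, z down
def plan(t):
    s=status.get_state(); M=R.from_rotvec(s['eef_rot'])
    T=R.from_matrix([[0,1,0],[1,0,0],[0,0,-1]])
    print(np.round(M.inv().apply(np.array(t)-s['ee_pos'])/.6,4),np.round((M.inv()*T).as_rotvec()/np.pi,4),'t',s['t'],'grip',s['grip_width'])
if __name__=='__main__': plan([float(a) for a in sys.argv[1:4]])
E
python3 go.py 0.60 -0.03 0.30; python3 -c "
from h import *;print(bot.tip_extent)"
```

```text
[ 0.9392 -0.6107 -0.0779] [-5.000e-04 -4.000e-04 -4.033e-01] t 0.1 grip 0.9992315227108969
0.022
```

Emit:
step_arm:
  series:
    - [[0.94,-0.61,-0.08,0,0,-0.403,0.8],[0.94,-0.61,-0.08,0,0,-0.403,0.8],[0.94,-0.61,-0.08,0,0,-0.403,0.8],[0.94,-0.61,-0.08,0,0,-0.403,0.8],[0.94,-0.61,-0.08,0,0,-0.403,0.8],[0.94,-0.61,-0.08,0,0,-0.403,0.8],[0.94,-0.61,-0.08,0,0,-0.403,0.8],[0.94,-0.61,-0.08,0,0,-0.403,0.8],[0.94,-0.61,-0.08,0,0,-0.403,0.8],[0.94,-0.61,-0.08,0,0,-0.403,0.8],[0.94,-0.61,-0.08,0,0,-0.403,0.8],[0.94,-0.61,-0.08,0,0,-0.403,0.8],[0.94,-0.61,-0.08,0,0,-0.403,0.8],[0.94,-0.61,-0.08,0,0,-0.403,0.8],[0.94,-0.61,-0.08,0,0,-0.403,0.8],[0.94,-0.61,-0.08,0,0,-0.403,0.8],[0.94,-0.61,-0.08,0,0,-0.403,0.8],[0.94,-0.61,-0.08,0,0,-0.403,0.8],[0.94,-0.61,-0.08,0,0,-0.403,0.8]]
  force: 30

```text
t: 1.68
ee_pos: [0.6001, -0.0306, 0.3004]
eef_rot: [-2.22, -2.221, 0.003]
contact_force: [0.2, -0.7, -0.1]
grip_width: 0.797
finger_force: 0.0
```

```bash
python3 - <<'E'
from m import *
f=look('wrist'); np.savez('w1.npz',**f); save(f,'w1.png',s=1.5)
s=status.get_state(); print(s['ee_pos'],s['eef_rot'],s['contact_force'],s['t'],f['position'],f['rotation'],f['fovy'])
X=cloud(f); c=np.array([.603,-.031])
rep(X,c,.07,.006,'stand');p=rep(X,c,.05,.02,'tube');p=rep(X,c,.05,.06,'bolt');p=rep(X,c,.05,.1,'tip')
E
python3 go.py 0.5885 0.279 0.15
```

```text
[ 0.59956627 -0.03138262  0.30058356] [-2.22166997 -2.21960745  0.00329969] [-0.41565833  0.09484482  0.45869938] 1.7333 [0.59989071 0.03446953 0.42096347] [-2.64376005e-01  2.40798215e-03 -1.06965801e-04] 71.20790037114355
stand 50920 [ 0.5999 -0.02    0.3588] [ 0.6007 -0.0257  0.2137] [0.1343 0.1203 0.4144]
tube 27802 [ 0.6023 -0.0197  0.3628] [ 0.603  -0.0365  0.2012] [0.0999 0.0532 0.3615]
bolt 27072 [ 0.6024 -0.0196  0.3633] [ 0.603  -0.027   0.2224] [0.0999 0.034  0.3191]
tip 27015 [ 0.6023 -0.0196  0.3634] [ 0.603  -0.027   0.2411] [0.0999 0.034  0.2818]
[ 0.5175 -0.0184  0.2507] [-0.0007  0.0002 -0.0003] t 1.7333 grip 0.7983377749638123
```

```bash
sed -i 's/(X\[...,2\]>h)/(X[...,2]>h)\&(X[...,2]<.13)/' m.py; python3 - <<'E'
from m import *
f=dict(np.load('w1.npz'));X=cloud(f); c=np.array([.603,-.031])
rep(X,c,.07,.006,'stand');p=rep(X,c,.05,.02,'tube');p=rep(X,c,.05,.06,'bolt');p=rep(X,c,.05,.1,'tip')
E
```

```text
stand 3312 [ 0.6039 -0.0303  0.0123] [ 0.6049 -0.0379  0.0595] [0.0944 0.096  0.106 ]
tube 940 [ 0.6039 -0.0316  0.0315] [ 0.6042 -0.037   0.0665] [0.0522 0.0523 0.0921]
bolt 210 [ 0.6051 -0.0278  0.1048] [ 0.6052 -0.0303  0.0877] [0.0152 0.0156 0.0496]
tip 153 [ 0.6051 -0.0303  0.1053] [ 0.6051 -0.0304  0.1063] [0.0145 0.0154 0.0123]
```

View pics/w1.png

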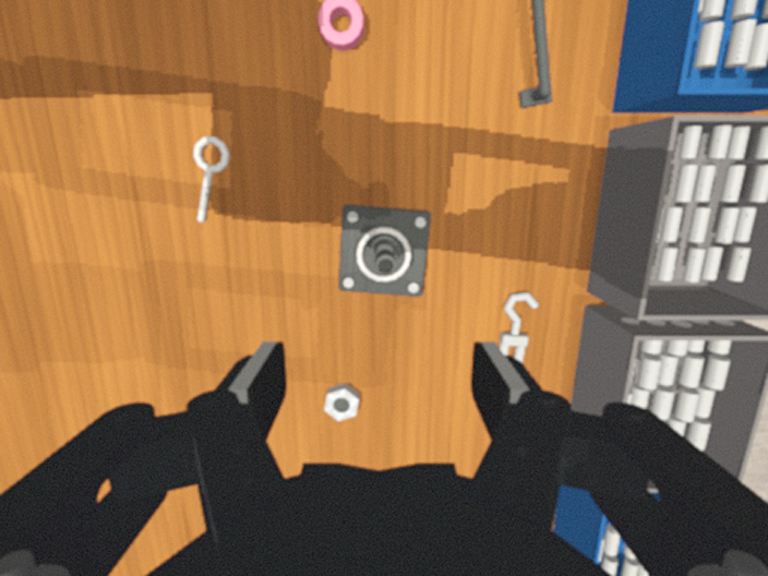

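The wrist view shows the stand centred near (384,253), with the bolt leaning out in perspective at about (384,245). Its tip is at (0.605,-0.030) against a stand centre of (0.604,-0.037). Next is the spacer.

Emit:
step_arm:
  series:
    - [[0.518,-0.018,0.15,0,0,0,0.8],[0.518,-0.018,0.15,0,0,0,0.8],[0.518,-0.018,0.15,0,0,0,0.8],[0.518,-0.018,0.15,0,0,0,0.8],[0.518,-0.018,0.15,0,0,0,0.8],[0.518,-0.018,0.15,0,0,0,0.8],[0.518,-0.018,0.15,0,0,0,0.8],[0.518,-0.018,0.15,0,0,0,0.8],[0.518,-0.018,0.15,0,0,0,0.8],[0.518,-0.018,0.15,0,0,0,0.8],[0.518,-0.018,0.15,0,0,0,0.8]]

```text
t: 2.65
ee_pos: [0.59, 0.278, 0.2114]
eef_rot: [2.223, 2.219, -0.002]
contact_force: [-0.1, -0.2, -0.1]
grip_width: 0.799
finger_force: 0.0
```

```bash
cat > part.py <<'E'
from m import *
import sys
def part(c,h,r=.04,z=None):
    f=look('wrist'); X=cloud(f); p=rep(X,np.array(c),r,h,'part'); 
    (a,b),R_=cv2.minEnclosingCircle((p[:,:2]*1000).astype(np.float32)); print('circle',a,b,R_)
    s=status.get_state(); print('tcp',np.round(s['ee_pos'],4),s['t'],np.round(s['contact_force'],2)); return f
if __name__=='__main__':
    a=[float(x) for x in sys.argv[1:]]; part(a[:2],a[2])
E
python3 part.py .5885 .279 .0165; python3 go.py 0.5885 0.279 0.028
```

```text
part 642 [0.5883 0.2776 0.0197] [0.5881 0.2767 0.0194] [0.0382 0.038  0.0053]
circle 588.80810546875 276.5159606933594 19.838054656982422
tcp [0.5904 0.2777 0.2118] 2.7 [0.04 0.17 0.51]
[ 0.0024 -0.0032  0.3063] [ 0.0001  0.0003 -0.001 ] t 2.7 grip 0.7993366424203717
```

Emit:
step_arm:
  series:
    - [[-0.002,-0.003,0.25,0,0,0,0.8],[-0.002,-0.003,0.25,0,0,0,0.8],[-0.002,-0.003,0.25,0,0,0,0.8],[-0.002,-0.003,0.25,0,0,0,0.8],[-0.002,-0.003,0.29,0,0,0,0.8],[-0.002,-0.003,0.312,0,0,0,0.8],[-0.002,-0.003,0.312,0,0,0,0.8],[-0.002,-0.003,0.312,0,0,0,0],[-0.002,-0.003,0.312,0,0,0,0],[-0.002,-0.003,0.312,0,0,0,0],[-0.002,-0.003,0.312,0,0,0,0],[-0.002,-0.003,0.312,0,0,0,0],[-0.002,-0.003,0.312,0,0,0,0],[-0.002,-0.003,0.312,0,0,0,0]]
  force: 30

```text
t: 3.87
ee_pos: [0.59, 0.2789, 0.0263]
eef_rot: [2.22, 2.219, 0.005]
contact_force: [0.6, -2.3, 7.0]
grip_width: 0.45
finger_force: 30.8
```

Emit:
step_arm:
  series:
    - [[0,0,-0.06,0,0,0,0],[0,0,-0.12,0,0,0,0],[0,0,-0.19,0,0,0,0],[-0.04,0,-0.25,0,0,0,0],[-0.5115,0.028,-0.25,0,0,0,0],[-0.5115,0.028,-0.25,0,0,0,0],[-0.5115,0.028,-0.25,0,0,0,0],[-0.5115,0.028,-0.25,0,0,0,0],[-0.5115,0.028,-0.25,0,0,0,0],[-0.5115,0.028,-0.25,0,0,0,0],[-0.5115,0.028,-0.25,0,0,0,0],[-0.5115,0.028,-0.25,0,0,0,0],[-0.5115,0.028,-0.25,0,0,0,0],[-0.5115,0.028,-0.25,0,0,0,0],[-0.5115,0.028,-0.25,0,0,0,0]]

```text
t: 5.12
ee_pos: [0.6046, -0.0267, 0.1742]
eef_rot: [-2.221, -2.221, -0.001]
contact_force: [0.1, 1.0, -0.3]
grip_width: 0.453
finger_force: 30.6
```

```bash
python3 - <<'E'
from m import *
f=look('wrist'); np.savez('w2.npz',**f); g=look('side'); np.savez('s2.npz',**g)
a=cv2.resize(f['img'][100:384,106:406],None,fx=1.3,fy=1.3); b=cv2.resize(g['img'][150:270,200:320],(370,369))
cv2.imwrite('pics/w2.png',np.hstack([a,b])[...,::-1])
for i in range(3): s=status.get_state(); print(s['ee_pos'],s['eef_rot'],s['contact_force'],s['grip_width'],s['t'])
E
```

```text
[ 0.60470846 -0.02641094  0.17415912] [-2.21996203e+00 -2.22244480e+00 -2.51032640e-04] [-0.36461502  0.18847251 -0.35462751] 0.44819564124315836 5.2167
[ 0.60470846 -0.02641094  0.17415912] [-2.21996203e+00 -2.22244480e+00 -2.51032640e-04] [-0.36461502  0.18847251 -0.35462751] 0.44819564124315836 5.2167
[ 0.60470846 -0.02641094  0.17415912] [-2.21996203e+00 -2.22244480e+00 -2.51032640e-04] [-0.36461502  0.18847251 -0.35462751] 0.44819564124315836 5.2167
```

View pics/w2.png

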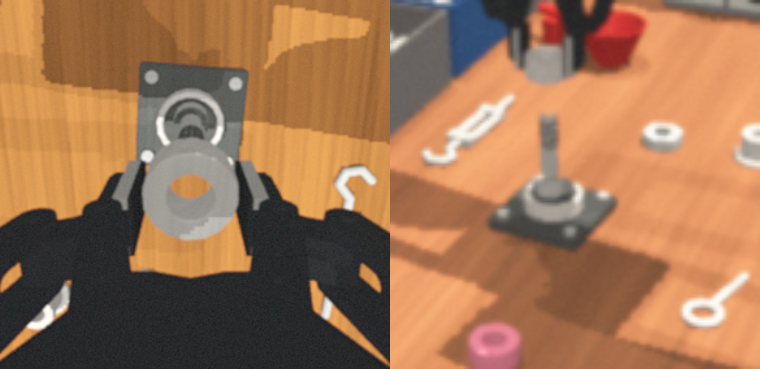

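The wrist view shows the spacer held level, with its ring at (190,190) and the bolt rising behind it at (190,120). The side view agrees. I'll measure both in this frame.

```bash
cat > held.py <<'E'
from h import *
from scipy.optimize import least_squares
def held(f,zt,ro):
    X=cloud(f); s=status.get_state(); e=np.array(s['ee_pos'])
    m=(abs(X[...,2]-zt)<.003)&(np.hypot(X[...,0]-e[0],X[...,1]-e[1])<ro+.006); p=X[m][:,:2]
    # keep neutral-bright part pixels in the annulus: fingers are dark
    c=f['img'][m].max(1); p=p[c>90]
    (a,b),r=cv2.minEnclosingCircle((p*1000).astype(np.float32))
    print('held n',len(p),'circ',round(a,1),round(b,1),round(r,1),'median',np.round(np.median(p,0)*1000,1),'mid',np.round((p.min(0)+p.max(0))*500,1),np.round(np.ptp(p,axis=0)*1000,1))
def bolt(f,lo=.055,hi=.115,c=(.605,-.03)):
    X=cloud(f); m=(X[...,2]>lo)&(X[...,2]<hi)&(np.hypot(X[...,0]-c[0],X[...,1]-c[1])<.02); p=X[m][:,:2]*1000
    if len(p)<10: return print('bolt few',len(p))
    q=least_squares(lambda v:np.hypot(*(p-v).T)-8,p.mean(0)-[0,6],loss='soft_l1'); print('bolt',len(p),q.x,'xmid',(p.min(0)+p.max(0))/2,np.ptp(p,axis=0))
E
python3 - <<'E'
from held import *
f=dict(np.load('w2.npz')); g=dict(np.load('s2.npz'))
held(f,.169,.02); bolt(f,.055,.105); held(g,.169,.02); bolt(g,.055,.105)
X=cloud(f); v,u=[int(100+190/1.3),int(106+160/1.3)]
for uu in (225,230,235,240): print(X[246,uu])
bolt(dict(np.load('w1.npz')),.055,.105)
E
```

```text
held n 3119 circ 604.7 -23.4 25.0 median [604.1 -26.4] mid [604.8 -27.9] [48.1 39.5]
bolt 272 [604.96576227 -30.93040799] xmid [605.07333247 -26.25549307] [16.01696949  7.56926701]
held n 61 circ 604.7 -21.4 23.0 median [607.2 -20.4] mid [605.1 -25.5] [43.2 37.8]
bolt 96 [604.57606062 -28.68756058] xmid [602.42541036 -25.29681711] [13.43176725 14.49203105]
[ 0.59021211 -0.02469203  0.16869684]
[ 0.59283735 -0.02442547  0.169235  ]
[ 0.59483274 -0.02848293  0.16110015]
[ 0.58952483 -0.1092001  -0.00079126]
bolt 123 [605.08311341 -30.58569999] xmid [605.22481613 -30.17151698] [15.15859152 15.31471134]
```

Emit:
step_arm:
  series:
    - [[-0.0045,0,0.02,0,0,0,0],[-0.0045,0,0.04,0,0,0,0],[-0.0045,0,0.05,0,0,0,0],[-0.0045,0,0.054,0,0,0,0],[-0.0045,0,0.058,0,0,0,0],[-0.0045,0,0.062,0,0,0,0],[-0.0045,0,0.066,0,0,0,0],[-0.0045,0,0.07,0,0,0,0],[-0.0045,0,0.07,0,0,0,0],[-0.0045,0,0.07,0,0,0,0]]

```text
t: 6.05
ee_pos: [0.6049, -0.0308, 0.1321]
eef_rot: [-2.223, -2.22, 0.0]
contact_force: [-0.3, -0.5, -0.3]
grip_width: 0.454
finger_force: 30.7
```

```bash
python3 - <<'E'
from held import *
f=look('wrist'); held(f,.127,.02); bolt(f,.055,.095)
s=status.get_state(); print(s['ee_pos'],s['contact_force'],s['wrist_torque'],s['t'])
E
```

```text
held n 3111 circ 605.0 -27.6 24.8 median [604.4 -30.5] mid [605.  -32.2] [47.5 39.4]
bolt 143 [604.92561171 -31.13006879] xmid [605.15805439 -27.01607378] [15.47197309  8.7525146 ]
[ 0.60495274 -0.03080715  0.13225349] [ 0.35933419  0.47700391 -1.24734669] [-0.00966335  0.02256513 -0.02588661] 6.1
```

Emit:
step_arm:
  series:
    - [[0.001,0,0.01,0,0,0,0],[0.001,0,0.02,0,0,0,0],[0.001,0,0.03,0,0,0,0],[0.001,0,0.04,0,0,0,0],[0.001,0,0.05,0,0,0,0],[0.001,0,0.06,0,0,0,0],[0.001,0,0.07,0,0,0,0],[0.001,0,0.08,0,0,0,0],[0.001,0,0.086,0,0,0,0],[0.001,0,0.09,0,0,0,0],[0.001,0,0.09,0,0,0,0],[0.001,0,0.09,0,0,0,0]]

```text
t: 7.1
ee_pos: [0.6049, -0.0301, 0.0781]
eef_rot: [-2.222, -2.22, 0.0]
contact_force: [-0.2, 0.2, -0.3]
grip_width: 0.452
finger_force: 30.7
```

Emit:
step_arm:
  series:
    - [[0,0,0.0015,0,0,0,0],[0,0,0.003,0,0,0,0],[0,0,0.0045,0,0,0,0],[0,0,0.005,0,0,0,0],[0,0,0.005,0,0,0,0],[0,0,0.005,0,0,0,0]]

```text
t: 7.6
ee_pos: [0.6052, -0.0302, 0.0756]
eef_rot: [2.222, 2.22, 0.001]
contact_force: [-0.4, -0.4, 4.2]
grip_width: 0.45
finger_force: 31.0
```

Contact at 4.2 N means it is seated and lightly pressing the spring. I'll release slowly, back off and look.

Emit:
step_arm:
  series:
    - [[0,0,-0.001,0,0,0,0.5],[0,0,-0.001,0,0,0,0.6],[0,0,-0.001,0,0,0,0.65],[0,0,-0.001,0,0,0,0.7],[0,0,-0.001,0,0,0,0.7],[0,0,-0.03,0,0,0,0.7],[0,0,-0.08,0,0,0,0.7],[0,0,-0.14,0,0,0,0.75],[0,0,-0.2,0,0,0,0.8],[0,0,-0.25,0,0,0,0.8],[0,0,-0.25,0,0,0,0.8],[0,0,-0.25,0,0,0,0.8]]

```text
t: 8.6
ee_pos: [0.6063, -0.0303, 0.2276]
eef_rot: [2.219, 2.217, 0.005]
contact_force: [-1.2, 0.3, -0.9]
grip_width: 0.8
finger_force: 0.0
```

```bash
python3 - <<'E'
from m import *
f=look('wrist'); X=cloud(f); c=np.array([.605,-.031])
rep(X,c,.028,.06,'sp'); 
d=np.hypot(X[...,0]-c[0],X[...,1]-c[1]); m=(d<.025)&(X[...,2]>.06)&(X[...,2]<.08); print(np.percentile(X[m][:,2],[5,50,95]),m.sum())
E
python3 go.py .4727 .2235 .197
```

```text
sp 1052 [ 0.6055 -0.0269  0.0702] [ 0.6056 -0.0317  0.0867] [0.0388 0.0389 0.0534]
[0.0650208  0.06969569 0.0710463 ] 728
[ 0.4225 -0.2207  0.0473] [ 0.0004  0.     -0.0003] t 8.65 grip 0.8009093458251615
```

The spacer is seated, with its top at 70 mm. Next is the washer.

Emit:
step_arm:
  series:
    - [[0.4225,-0.22,0.047,0,0,0,0.8],[0.4225,-0.22,0.047,0,0,0,0.8],[0.4225,-0.22,0.047,0,0,0,0.8],[0.4225,-0.22,0.047,0,0,0,0.8],[0.4225,-0.22,0.047,0,0,0,0.8],[0.4225,-0.22,0.047,0,0,0,0.8],[0.4225,-0.22,0.047,0,0,0,0.8],[0.4225,-0.22,0.047,0,0,0,0.8],[0.4225,-0.22,0.047,0,0,0,0.8],[0.4225,-0.22,0.047,0,0,0,0.8],[0.4225,-0.22,0.047,0,0,0,0.8],[0.4225,-0.22,0.047,0,0,0,0.8],[0.4225,-0.22,0.047,0,0,0,0.8]]

```text
t: 9.73
ee_pos: [0.4738, 0.2223, 0.1968]
eef_rot: [2.225, 2.218, -0.0]
contact_force: [0.5, -1.6, -0.6]
grip_width: 0.8
finger_force: 0.0
```

```bash
python3 part.py .4727 .2235 .0035; python3 go.py 0.4727 0.2235 0.022
```

```text
part 1012 [0.4744 0.2224 0.0058] [0.4739 0.2218 0.0059] [0.0466 0.046  0.0047]
circle 474.1198425292969 221.39918518066406 23.81447982788086
tcp [0.4738 0.2224 0.1968] 9.7833 [ 0.11 -0.55 -0.25]
[ 0.0018 -0.0018  0.2914] [ 0.     0.    -0.001] t 9.7833 grip 0.7997580164823025
```

Emit:
step_arm:
  series:
    - [[-0.0015,0,0.07,0,0,0,0.65],[-0.0015,0,0.14,0,0,0,0.65],[-0.0015,0,0.2,0,0,0,0.65],[-0.0015,0,0.25,0,0,0,0.65],[-0.0015,0,0.275,0,0,0,0.65],[-0.0015,0,0.285,0,0,0,0.65],[-0.0015,0,0.291,0,0,0,0.65],[-0.0015,0,0.291,0,0,0,0.65],[-0.0015,0,0.291,0,0,0,0.65]]

```text
t: 10.53
ee_pos: [0.4743, 0.2228, 0.0233]
eef_rot: [2.222, 2.219, 0.003]
contact_force: [-0.8, -0.1, 1.2]
grip_width: 0.653
finger_force: 0.0
```

```bash
python3 - <<'E'
from h import *
f=look('wrist'); g=look('side'); X=cloud(f); s=status.get_state(); e=s['ee_pos']; print(e,s['contact_force'],s['t'])
for sg in(-1,1):
    m=(sg*(X[...,0]-e[0])>.024)&(sg*(X[...,0]-e[0])<.045)&(abs(X[...,1]-e[1])<.013)&(X[...,2]>-.004); z=np.sort(X[m][:,2]); print(len(z),z[:5],np.percentile(z,[2,10,30]))
a=cv2.resize(f['img'][100:384,106:406],None,fx=1.3,fy=1.3); b=cv2.resize(g['img'][235:335,210:310],(370,369),interpolation=cv2.INTER_CUBIC)
cv2.imwrite('pics/w3.png',np.hstack([a,b])[...,::-1])
E
```

```text
[0.4743037  0.22294782 0.02367453] [-0.36137363 -0.31461592 -0.43912172] 10.6333
4704 [-0.00178854 -0.00169514 -0.00161653 -0.00157396 -0.00146054] [-0.00070139  0.00018185  0.02779799]
4757 [-0.00174612 -0.00159287 -0.00150601 -0.0014528  -0.00142638] [-0.00074131  0.0001284   0.02778683]
```

View pics/w3.png

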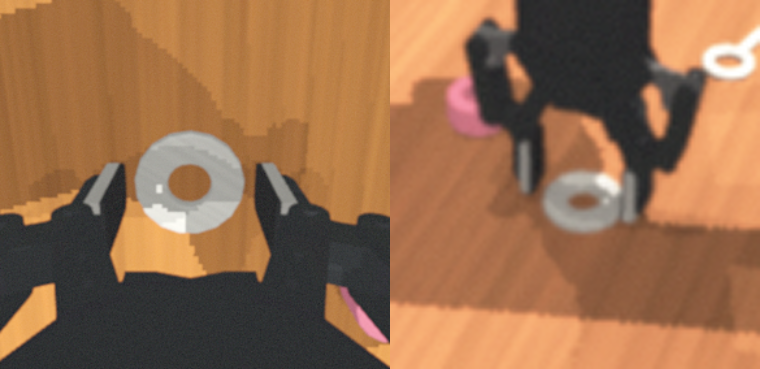

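The washer is between the fingers at (190,183) on the left, and the tips are still a few mm above the table. I'll go lower, then close.

Emit:
step_arm:
  series:
    - [[0,0,0.003,0,0,0,0.65],[0,0,0.006,0,0,0,0.65],[0,0,0.008,0,0,0,0.65],[0,0,0.008,0,0,0,0.65],[0,0,0.008,0,0,0,0.6],[0,0,0.008,0,0,0,0.4],[0,0,0.008,0,0,0,0.2],[0,0,0.008,0,0,0,0],[0,0,0.008,0,0,0,0],[0,0,0.008,0,0,0,0]]

```text
t: 11.47
ee_pos: [0.4737, 0.223, 0.0196]
eef_rot: [2.222, 2.22, 0.003]
contact_force: [-2.7, -0.5, 17.7]
grip_width: 0.544
finger_force: 33.2
```

Emit:
step_arm:
  series:
    - [[0,0,-0.03,0,0,0,0],[0,0,-0.08,0,0,0,0],[0,0,-0.14,0,0,0,0],[0,0,-0.2,0,0,0,0],[-0.02,0.01,-0.25,0,0,0,0],[-0.4205,0.2185,-0.25,0,0,0,0],[-0.4205,0.2185,-0.25,0,0,0,0],[-0.4205,0.2185,-0.25,0,0,0,0],[-0.4205,0.2185,-0.25,0,0,0,0],[-0.4205,0.2185,-0.25,0,0,0,0],[-0.4205,0.2185,-0.25,0,0,0,0],[-0.4205,0.2185,-0.25,0,0,0,0],[-0.4205,0.2185,-0.25,0,0,0,0],[-0.4205,0.2185,-0.25,0,0,0,0],[-0.4205,0.2185,-0.25,0,0,0,0],[-0.4205,0.2185,-0.25,0,0,0,0]]

```text
t: 12.8
ee_pos: [0.6028, -0.0286, 0.1671]
eef_rot: [-2.22, -2.221, 0.001]
contact_force: [-0.7, 0.2, -1.1]
grip_width: 0.539
finger_force: 31.0
```

```bash
python3 - <<'E'
from held import *
f=look('wrist'); g=look('side'); s=status.get_state(); e=s['ee_pos']; print(e,s['contact_force'],s['t'])
X=cloud(f); m=(X[...,2]>.14)&(X[...,2]<.165)&(np.hypot(X[...,0]-e[0],X[...,1]-e[1])<.03)&(f['img'].max(2)>90); p=X[m]; print(m.sum(),np.percentile(p[:,2],[2,50,98]))
A=np.c_[p[:,:2]-e[:2],np.ones(len(p))]; print('plane',np.linalg.lstsq(A,p[:,2],rcond=None)[0])
held(f,np.median(p[:,2]),.024); bolt(f,.075,.105)
a=cv2.resize(f['img'][100:384,106:406],None,fx=1.3,fy=1.3); b=cv2.resize(g['img'][150:270,200:320],(370,369))
cv2.imwrite('pics/w4.png',np.hstack([a,b])[...,::-1])
E
```

```text
[ 0.60314572 -0.02838831  0.16746819] [ 0.55992592  0.37299783 -0.85578231] 12.9
4787 [0.15042411 0.15333003 0.1579076 ]
plane [-3.45884561e-05  3.56876580e-03  1.53373168e-01]
held n 4576 circ 603.2 -25.5 29.0 median [602.3 -28.1] mid [603.2 -30.2] [56.4 47.7]
bolt 122 [604.92940292 -30.86129908] xmid [604.93673234 -25.11568014] [15.19119266  5.58028648]
```

View pics/w4.png

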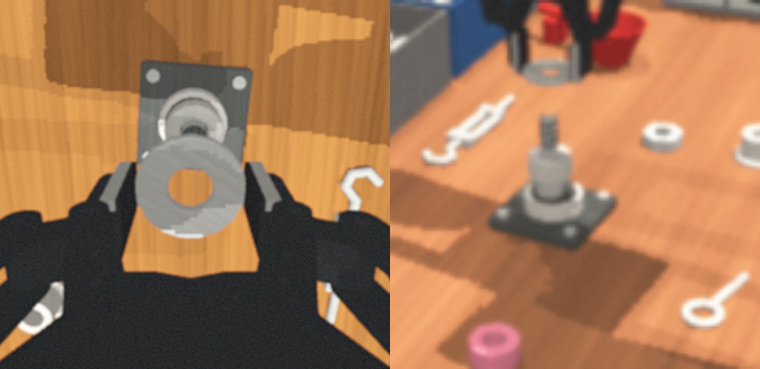

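The washer is held level at (190,187) and the spacer is seated on the bolt behind it. The washer is about 2 mm low in x, so I'll correct that and feel for the tip.

Emit:
step_arm:
  series:
    - [[-0.001,0.0033,0.02,0,0,0,0],[-0.001,0.0033,0.04,0,0,0,0],[-0.001,0.0033,0.05,0,0,0,0],[-0.001,0.0033,0.054,0,0,0,0],[-0.001,0.0033,0.058,0,0,0,0],[-0.001,0.0033,0.062,0,0,0,0],[-0.001,0.0033,0.066,0,0,0,0],[-0.001,0.0033,0.07,0,0,0,0],[-0.001,0.0033,0.07,0,0,0,0],[-0.001,0.0033,0.07,0,0,0,0]]

```text
t: 13.73
ee_pos: [0.606, -0.0305, 0.1256]
eef_rot: [2.222, 2.22, 0.0]
contact_force: [0.1, 0.7, -0.9]
grip_width: 0.544
finger_force: 31.0
```

```bash
python3 - <<'E'
from held import *
f=look('wrist'); s=status.get_state(); e=s['ee_pos']; print(e,s['contact_force'],s['t'])
held(f,e[2]-.0141,.024); bolt(f,.075,.095)
E
```

```text
[ 0.60608081 -0.03051129  0.12568065] [-0.44455048 -0.13446792 -1.58645748] 13.7833
held n 4736 circ 606.1 -27.5 28.9 median [605.5 -29.5] mid [606.1 -32.3] [56.  47.8]
bolt few 0
```

Emit:
step_arm:
  series:
    - [[0.001,-0.001,0.01,0,0,0,0],[0.001,-0.001,0.02,0,0,0,0],[0.001,-0.001,0.03,0,0,0,0],[0.001,-0.001,0.04,0,0,0,0],[0.001,-0.001,0.048,0,0,0,0],[0.001,-0.001,0.053,0,0,0,0],[0.001,-0.001,0.056,0,0,0,0],[0.001,-0.001,0.058,0,0,0,0],[0.001,-0.001,0.059,0,0,0,0],[0.001,-0.001,0.06,0,0,0,0],[0.001,-0.001,0.06,0,0,0,0],[0.001,-0.001,0.06,0,0,0,0]]

```text
t: 14.78
ee_pos: [0.6055, -0.0299, 0.0898]
eef_rot: [2.222, 2.22, 0.001]
contact_force: [0.2, -1.2, -0.8]
grip_width: 0.538
finger_force: 31.0
```

Emit:
step_arm:
  series:
    - [[0,0,0.001,0,0,0,0],[0,0,0.002,0,0,0,0],[0,0,0.003,0,0,0,0],[0,0,0.003,0,0,0,0],[0,0,0.003,0,0,0,0]]

```text
t: 15.2
ee_pos: [0.6056, -0.0298, 0.088]
eef_rot: [2.222, 2.22, 0.001]
contact_force: [-1.1, -0.3, 3.0]
grip_width: 0.544
finger_force: 31.2
```

Emit:
step_arm:
  series:
    - [[0,0,-0.001,0,0,0,0.58],[0,0,-0.001,0,0,0,0.64],[0,0,-0.001,0,0,0,0.7],[0,0,-0.001,0,0,0,0.75],[0,0,-0.001,0,0,0,0.75],[0,0,-0.03,0,0,0,0.75],[0,0,-0.08,0,0,0,0.75],[0,0,-0.14,0,0,0,0.8],[0,0,-0.2,0,0,0,0.8],[0,0,-0.24,0,0,0,0.8],[0,0,-0.24,0,0,0,0.8],[0,0,-0.24,0,0,0,0.8]]

```text
t: 16.2
ee_pos: [0.6064, -0.0299, 0.2337]
eef_rot: [2.22, 2.218, 0.004]
contact_force: [0.5, 0.3, -0.4]
grip_width: 0.799
finger_force: 0.0
```

```bash
python3 - <<'E'
from m import *
f=look('wrist'); X=cloud(f); c=np.array([.605,-.031])
d=np.hypot(X[...,0]-c[0],X[...,1]-c[1]); m=(d<.028)&(X[...,2]>.066)&(X[...,2]<.09); p=X[m];print(np.percentile(p[:,2],[5,50,95]),m.sum(),(p.min(0)+p.max(0))/2,np.ptp(p,axis=0))
A=np.c_[p[:,:2]-c,np.ones(len(p))]; print('plane',np.linalg.lstsq(A,p[:,2],rcond=None)[0])
E
python3 go.py .4585 -.217 .215
```

```text
[0.07420867 0.07579405 0.07720978] 1210 [ 0.60554546 -0.03144584  0.07810932] [0.04725646 0.04661825 0.0229642 ]
plane [-0.0010069   0.0014694   0.07591199]
[-0.3122 -0.2442  0.028 ] [ 0.0002  0.     -0.0003] t 16.25 grip 0.8031354459151596
```

The washer is seated, with its top at 76 mm and level. Next is the bushing.

Emit:
step_arm:
  series:
    - [[-0.312,-0.244,0.028,0,0,0,0.8],[-0.312,-0.244,0.028,0,0,0,0.8],[-0.312,-0.244,0.028,0,0,0,0.8],[-0.312,-0.244,0.028,0,0,0,0.8],[-0.312,-0.244,0.028,0,0,0,0.8],[-0.312,-0.244,0.028,0,0,0,0.8],[-0.312,-0.244,0.028,0,0,0,0.8],[-0.312,-0.244,0.028,0,0,0,0.8],[-0.312,-0.244,0.028,0,0,0,0.8],[-0.312,-0.244,0.028,0,0,0,0.8],[-0.312,-0.244,0.028,0,0,0,0.8]]

```text
t: 17.17
ee_pos: [0.4594, -0.2159, 0.2145]
eef_rot: [-2.22, -2.222, -0.0]
contact_force: [-0.8, 0.9, -0.1]
grip_width: 0.806
finger_force: 0.0
```

```bash
python3 part.py .4585 -.217 .022; python3 go.py 0.4585 -.217 0.032
```

```text
part 516 [ 0.4588 -0.2205  0.0276] [ 0.4588 -0.2208  0.0259] [0.0354 0.0344 0.0076]
circle 458.8327331542969 -221.1278533935547 17.847930908203125
tcp [ 0.4595 -0.2159  0.2146] 17.2167 [ 0.63  0.05 -0.05]
[-0.002  -0.0016  0.3043] [-0.0001 -0.0001  0.0003] t 17.2167 grip 0.8024373385843587
```

Emit:
step_arm:
  series:
    - [[-0.008,-0.001,0.07,0,0,0,0.75],[-0.008,-0.001,0.14,0,0,0,0.75],[-0.008,-0.001,0.2,0,0,0,0.75],[-0.008,-0.001,0.25,0,0,0,0.75],[-0.008,-0.001,0.29,0,0,0,0.75],[-0.008,-0.001,0.307,0,0,0,0.75],[-0.008,-0.001,0.307,0,0,0,0.75],[-0.008,-0.001,0.307,0,0,0,0.6],[-0.008,-0.001,0.307,0,0,0,0.4],[-0.008,-0.001,0.307,0,0,0,0.2],[-0.008,-0.001,0.307,0,0,0,0],[-0.008,-0.001,0.307,0,0,0,0],[-0.008,-0.001,0.307,0,0,0,0]]

```text
t: 18.3
ee_pos: [0.4591, -0.2221, 0.0319]
eef_rot: [2.221, 2.218, 0.002]
contact_force: [0.6, 1.1, 5.2]
grip_width: 0.41
finger_force: 30.5
```

Emit:
step_arm:
  series:
    - [[0,0,-0.03,0,0,0,0],[0,0,-0.08,0,0,0,0],[0,0,-0.14,0,0,0,0],[0,0,-0.2,0,0,0,0],[0.02,0.01,-0.25,0,0,0,0],[0.317,0.2437,-0.25,0,0,0,0],[0.317,0.2437,-0.25,0,0,0,0],[0.317,0.2437,-0.25,0,0,0,0],[0.317,0.2437,-0.25,0,0,0,0],[0.317,0.2437,-0.25,0,0,0,0],[0.317,0.2437,-0.25,0,0,0,0],[0.317,0.2437,-0.25,0,0,0,0],[0.317,0.2437,-0.25,0,0,0,0],[0.317,0.2437,-0.25,0,0,0,0],[0.317,0.2437,-0.25,0,0,0,0]]

```text
t: 19.55
ee_pos: [0.6033, -0.0327, 0.1805]
eef_rot: [-2.223, -2.219, 0.002]
contact_force: [0.4, -1.2, -0.8]
grip_width: 0.411
finger_force: 30.3
```

```bash
python3 - <<'E'
from held import *
f=look('wrist'); g=look('side'); s=status.get_state(); e=s['ee_pos']; print(e,s['contact_force'],s['t'])
X=cloud(f); m=(X[...,2]>e[2]-.012)&(X[...,2]<e[2]+.003)&(np.hypot(X[...,0]-e[0],X[...,1]-e[1])<.022)&(f['img'].max(2)>90); p=X[m]; print(m.sum(),np.percentile(p[:,2],[2,50,98]))
held(f,np.median(p[:,2]),.018); bolt(f,.08,.105)
a=cv2.resize(f['img'][100:384,106:406],None,fx=1.3,fy=1.3); b=cv2.resize(g['img'][150:270,200:320],(370,369))
cv2.imwrite('pics/w5.png',np.hstack([a,b])[...,::-1])
E
```

```text
[ 0.60364542 -0.03290879  0.18078072] [-0.5504039  -0.50628278 -0.290006  ] 19.65
2909 [0.16969695 0.17618955 0.17772522]
held n 2577 circ 603.7 -30.4 22.9 median [602.8 -30.6] mid [603.7 -32.1] [43.1 35.2]
bolt 48 [605.00153139 -30.77549526] xmid [605.67031022 -24.54858755] [12.70321679  4.10327722]
```

View pics/w5.png

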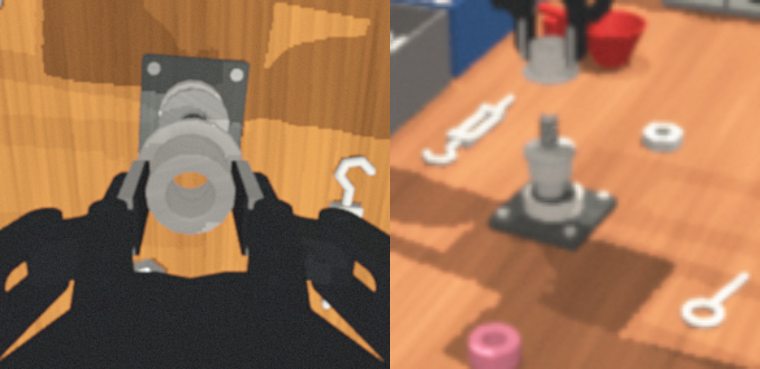

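The bushing is held upright, flange down, at (190,185). The spacer and washer are on the bolt behind it.

Emit:
step_arm:
  series:
    - [[0.001,0.0028,0.02,0,0,0,0],[0.001,0.0028,0.04,0,0,0,0],[0.001,0.0028,0.05,0,0,0,0],[0.001,0.0028,0.055,0,0,0,0],[0.001,0.0028,0.059,0,0,0,0],[0.001,0.0028,0.063,0,0,0,0],[0.001,0.0028,0.067,0,0,0,0],[0.001,0.0028,0.071,0,0,0,0],[0.001,0.0028,0.071,0,0,0,0],[0.001,0.0028,0.071,0,0,0,0]]

```text
t: 20.48
ee_pos: [0.6063, -0.031, 0.1382]
eef_rot: [2.222, 2.22, 0.0]
contact_force: [-0.3, 0.3, -0.8]
grip_width: 0.412
finger_force: 30.3
```

```bash
python3 - <<'E'
from held import *
f=look('wrist'); s=status.get_state(); e=s['ee_pos']; print(e,s['contact_force'],s['t'])
held(f,e[2]-.0043,.018)
E
```

```text
[ 0.60638474 -0.03099383  0.13828195] [ 0.37705488  0.19241205 -1.34291129] 20.5333
held n 2565 circ 606.4 -28.4 22.9 median [605.8 -28.7] mid [606.4 -30.3] [43.2 35.2]
```

Emit:
step_arm:
  series:
    - [[-0.001,-0.0012,0.01,0,0,0,0],[-0.001,-0.0012,0.02,0,0,0,0],[-0.001,-0.0012,0.03,0,0,0,0],[-0.001,-0.0012,0.038,0,0,0,0],[-0.001,-0.0012,0.044,0,0,0,0],[-0.001,-0.0012,0.047,0,0,0,0],[-0.001,-0.0012,0.049,0,0,0,0],[-0.001,-0.0012,0.05,0,0,0,0],[-0.001,-0.0012,0.05,0,0,0,0],[-0.001,-0.0012,0.05,0,0,0,0]]

```text
t: 21.37
ee_pos: [0.6058, -0.0317, 0.1083]
eef_rot: [2.222, 2.22, 0.001]
contact_force: [0.8, -0.0, -0.6]
grip_width: 0.415
finger_force: 30.3
```

Emit:
step_arm:
  series:
    - [[0,0,0.001,0,0,0,0],[0,0,0.002,0,0,0,0],[0,0,0.003,0,0,0,0],[0,0,0.003,0,0,0,0],[0,0,0.003,0,0,0,0]]

```text
t: 21.78
ee_pos: [0.6059, -0.0317, 0.1067]
eef_rot: [2.222, 2.22, 0.001]
contact_force: [0.4, 0.1, 2.3]
grip_width: 0.412
finger_force: 30.6
```

Contact at about 3 N, so the bushing is home. I'll release it.

Emit:
step_arm:
  series:
    - [[0,0,-0.0005,0,0,0,0.45],[0,0,-0.0005,0,0,0,0.52],[0,0,-0.0005,0,0,0,0.6],[0,0,-0.001,0,0,0,0.7],[0,0,-0.001,0,0,0,0.75],[0,0,-0.03,0,0,0,0.75],[0,0,-0.08,0,0,0,0.75],[0,0,-0.14,0,0,0,0.8],[0,0,-0.2,0,0,0,0.8],[0,0,-0.24,0,0,0,0.8],[0,0,-0.24,0,0,0,0.8],[0,0,-0.24,0,0,0,0.8]]

```text
t: 22.78
ee_pos: [0.6066, -0.0317, 0.2524]
eef_rot: [2.22, 2.218, 0.004]
contact_force: [-0.2, 0.7, -1.1]
grip_width: 0.802
finger_force: 0.0
```

```bash
python3 - <<'E'
from m import *
f=look('wrist'); X=cloud(f); c=np.array([.605,-.031])
d=np.hypot(X[...,0]-c[0],X[...,1]-c[1])
for lo,hi in((.078,.085),(.1,.109)):
    m=(d<.03)&(X[...,2]>lo)&(X[...,2]<hi); p=X[m];print(np.percentile(p[:,2],[5,50,95]),m.sum(),(p.min(0)+p.max(0))/2,np.ptp(p,axis=0))
s=status.get_state(); print(s['ee_pos'],s['contact_force'],s['t'])
E
```

```text
[0.07911085 0.08067461 0.08231142] 535 [ 0.60626335 -0.0304194   0.08136592] [0.04819172 0.0478803  0.0067127 ]
[0.10215552 0.10387771 0.10597137] 811 [ 0.60564645 -0.03110841  0.10451401] [0.03532442 0.03492982 0.00884972]
[ 0.60533785 -0.03161275  0.25046903] [-0.06081956 -0.31735696 -0.14449439] 22.8333
```

The flange top is at 81 mm and the barrel top at 104 mm, so the stack is fully home. The gripper is clear.

```bash
python3 -c "
from station import bot; print(bot.sign_off())"
```

```text
the job is handed in; nothing more can be done
None
```

The spacer, washer and flanged bushing (flange down) are stacked fully home on the bolt and released. The job was handed in at about 23 s, the highest measured force at the stand was 4.2 N, and no verdict came back.

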